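Fit and lock the eared adapter tube on the camera port

ROBOT

A 6-joint arm with a two-finger parallel gripper is mounted at the origin on a cart in front of the work surface, level with it; the furniture and walls round the work are solid. World frame = base frame: x ahead of the robot, y to its left, z up, the work surface at z = 0. Lengths are in mm, angles in rad, forces in N, time in s.
With the tool pointing down it reaches from about 375 to 975 mm from the base axis. Payload 3.8 kg.
Tool frame: the origin (TCP) lies between the finger pads; the fingertips stand 25 mm ahead of it and the grasp point (between the pads) lies 6 mm ahead of it; z points along the fingers, y is the line along which they close (so a half turn about z gives the same grasp; the last joint's range is limited). The gripper opens to 88 mm and grips with 3 to 60 N. Pads are 18 mm wide; open, the fingers measure 123 mm over their backs; the gripper's body (75 mm by 187 mm) begins 45 mm behind the grasp point.
Start: joints at [1.142, 0.264, 1.604, -0, 1.274, -0.037], TCP at [257.748, 623.846, 263.706] pointing down, gripper open.
Joint ranges: [-2.63, 2.63], [-0.94, 2.18], [0.31, 2.57], [-1.31, 4.45], [0, 2.66], [-2.55, 2.55]. Speed limits (rad/s): [2.57, 2.57, 3.14, 3.14, 3.14, 3.14].

INTERFACE

Orientations are given as a unit quaternion [w, x, y, z].
In Python, from station import manip, cams gives the robot as it stands.
- The arm moves only by the tool step_arm, never from a script. Its argument "moves" is a list of rows, each a list of 7 numbers: the shift along the tool's x, y, z in m, then the turn, a rotation vector about the tool's x, y, z in degrees, then the gripper command: -1 is fully open, 1 is shut, values between are in proportion. In form: [[x, y, z, rx, ry, rz, jaw], ...]. A call has 1 to 10 rows; each row is the pose to reach, as a shift and turn from the pose commanded when the call began, along the tool's axes at that moment; what a row does not reach only later rows make up. A row lasts 1/10 s, in which the tool goes at most 50 mm and 8.59 degrees, less where a joint would pass 70% of its speed; a pose out of reach is approached as far as the arm can. A call with a gripper value outside its range is refused whole. The fingers move at their own pace and stop on an object; "squeeze" is the grip in N (left out, the last holds). Time passes only in rows, so rows that repeat a pose let the fingers close. It gives the time, the measured TCP pose, the force, the opening and the grip force at its end, in the units of the state.
- manip.sense(): the state, without advancing time (a new reading comes with each control period).
- cams.read_camera(name): name is "scene" or "side" or "wrist"; returns a dict with "image" (384x512x3 uint8, red, green, blue), "z_map" (384x512 float32, mm along the optical axis (not along the pixel's ray), 0 where there is no reading), "fx", "fy", "cx", "cy" (pixels), "cam_to_world" (4x4, takes a point from camera to world coordinates). Camera axes: x right, y up, looking along -z (the intrinsics and any distortion apply to the point x, -y, -z); pixel columns grow to the right and rows downward; lengths in mm; the calibration is good to about 2 mm. A picture is of the moment at which its call begins.
- manip.sign_off(): hands the job in; it is judged then, once.
The state is a dict: "clock": time; "joints": joint angles; "qd": joint speeds; "effort": joint torques, N m; "position": TCP position; "eef_rot": TCP orientation; "contact_force": force on the tool from outside, world axes, zero at the start; "torque": the same for the moment, N m; "grip_width": opening from 0.0 (shut) to 1.0 (fully open); "grasp_force": force on a finger pad.
Only numpy, scipy, OpenCV 4.12 (cv2) and the standard library are available. Lean on these libraries where they do the work, as an engineer would, in place of code of your own. Each camera call takes 0.05 s, during which the arm holds its last target. There are 200 camera calls.

TASK

Fit the aluminium tube that has two ears at its foot over the upright port of the inspection camera base: ears between the little stops, guided right down until it sits fully home, not dropped on. Then swing the locking collar by its upright handle clockwise, as seen from above, all the way to its locked mark, so that the claws cover the ears, and let go. Leave the plain tube and the other things standing where they are.

Things in the scene. Friction and masses are not known exactly. Their poses are not given: they have to be found in the camera images.
- tube_center (a point): Loose aluminium tube with two ears, upright on the bench: outside 40 mm, bore 33 mm right through, 65 mm tall, about 0.15 kg. The ears, 16 mm wide and 7 mm thick, stick out at its foot to 34 mm from the axis, along this point's +x and -x. This point is on the axis, half-way up (32.5 mm above the underside), z up. Grip the upper half of the wall.
- tube: The same eared tube; origin at the centre of its underside, axes as the point.
- port_seat (a point): Fixed camera base, a round grey plate 116 mm across, 12 mm thick. This point: centre of its top face, where the tube's foot comes to rest, on the axis of the upright steel port; z up. Along +x and -x lie the nests for the ears: each a 23 mm wide gap between two steel stops, 6 mm high, 23.5 to 33.5 mm from the axis. The tube goes on with its x parallel to this x, either way round, to 5 degrees.
- port_top (a point): Centre of the top of the upright port, a steel spigot 30 mm in diameter that rises 41 mm from port_seat; its top 6 mm taper to 20 mm. Same axes as port_seat.
- collar (a joint): Lock collar, a ring round the port's foot on the port's axis (inner radius 38, outer 46 mm, top 28 mm above the bench). 0 = open, 1.2 rad = locked, at its end stop and white mark; grows clockwise seen from above. Starts at 0 to 0.4, where its two inward claws leave the ears' way free; at 1.2 they lie over the ears with 3 mm between. Light friction holds it: 0.12 N m.
- collar_handle (a point): The collar's handle: an upright black round post, 12 mm in diameter, on an arm, 80 mm from the port's axis. This point is on the post's axis, 50 mm above the bench; the post's top is at 67 mm, its plain part begins at 25 mm. Pinch it from above and lead it round the arc, or push it (about 1.5 N). The tube on the port beside it stands 77 mm above the bench.
- plain_tube_center (a point): Bystander: shorter plain aluminium tube without ears, 37 mm outside diameter, 50 mm tall; point at its centre. It and the eared tube may stand in either of two places.
- dropper: Bystander: small brown dropper bottle, 30 mm across, 92 mm tall; origin at its underside.
- loupe: Bystander: black standing loupe, 40 mm across and 40 mm tall; origin at its underside.
- weight: Bystander: brass-coloured knob weight, 36 mm across and 46 mm tall; origin at its underside.

How it is judged (in metres and radians):
On the way, in this order (a step that is already met when the one before it is completed fails the run):
1. the eared tube is fully home on the port, ears in their nests, while the collar is still open (horizontal distance between tube_center and port_seat below 0.004 m and z of tube_center in the frame of port_seat between 0.029 and 0.0355 m and angle between the x axis of tube_center and the x axis of port_seat, either way round below 0.2 rad and angle between tube_center's own z axis and vertical below 0.08 rad and value of joint collar below 0.6 rad), for 0.2 s.
2. the collar is turned to its locked mark with the tube still home (horizontal distance between tube_center and port_seat below 0.004 m and z of tube_center in the frame of port_seat between 0.029 and 0.0355 m and angle between the x axis of tube_center and the x axis of port_seat, either way round below 0.2 rad and angle between tube_center's own z axis and vertical below 0.08 rad and value of joint collar above 1.1 rad), for 0.2 s.
At the end, for the whole second after the job is handed in: The eared tube stands upright on the port (tilt under 0.08 rad), on its axis within 4 mm, at most 3 mm above the seat, its ears in the nests (x axes parallel within 0.2 rad); the collar is within 0.1 rad of its locked mark (joint above 1.1); the tube is at rest (all of step 2 and linear speed of tube below 0.02 m/s); the robot touches nothing.
It fails at once if the tube is dropped on the port (faster than 0.5 m/s while it is on it) (horizontal distance between tube_center and port_seat below 0.006 m and z of tube_center in the frame of port_seat below 0.0715 m and linear speed of tube above 0.5 m/s).
It fails at once if the plain tube is shifted by more than 3 cm or knocked over (distance of plain_tube_center from where it was at the start of the episode above 0.03 m or angle between plain_tube_center's own z axis and vertical above 0.5 rad).
It fails at once if the dropper is shifted by more than 3 cm or knocked over (distance of dropper from where it was at the start of the episode above 0.03 m or angle between dropper's own z axis and vertical above 0.5 rad).
It fails at once if the loupe is shifted by more than 3 cm or knocked over (distance of loupe from where it was at the start of the episode above 0.03 m or angle between loupe's own z axis and vertical above 0.5 rad).
It fails at once if the weight is shifted by more than 3 cm or knocked over (distance of weight from where it was at the start of the episode above 0.03 m or angle between weight's own z axis and vertical above 0.5 rad).
It also fails if it takes over 54 s, if anything falls off the work surface, if the arm or the gripper's body presses on something with over 40 N, if the wrist force passes 120 N, or if a joint passes its speed limit or range.

## Working session

There is one attempt and no reset: what is moved stays moved. The work goes in short steps, Python scripts to look and compute and a tool call to move; the robot and the scene stay as the last step left them, time stands still between calls to the robot, and variables do not carry over. Pictures are saved under pics/ and viewed, at most 10 in all, crops included, and the job is handed in when it is done.

Besides the shell and the picture viewer there is one more tool, called after ">>>" in YAML: its name, and indented under it one key for each argument. step_arm: Moves the arm, as the interface text tells. Its arguments: {"type":"object","properties":{"moves":{"type":"array","items":{"type":"array","items":{"type":"number"}}},"squeeze":{"type":"number"}},"required":["moves"]}

```bash
mkdir -p pics; cat > h.py <<'E'
import numpy as np, cv2
from station import manip, cams
def grab(n):
    c=cams.read_camera(n); np.savez('/tmp/'+n+'.npz',**c); return c
def load(n): return dict(np.load('/tmp/'+n+'.npz'))
def cloud(c):
    h,w=c['z_map'].shape; u,v=np.meshgrid(np.arange(w),np.arange(h)); z=c['z_map']
    P=np.stack([(u-c['cx'])/c['fx']*z,-(v-c['cy'])/c['fy']*z,-z,np.ones_like(z)],-1)
    W=(P@c['cam_to_world'].T)[...,:3]; W[z==0]=np.nan; return W
E
python3 - <<'E'
from h import *
for n in ('scene','side','wrist'):
    c=grab(n); print(n,c['fx'],c['cx'],c['cy'],[k for k in c],np.round(c['cam_to_world'],2).tolist())
a=[cv2.cvtColor(load(n)['image'],cv2.COLOR_RGB2BGR) for n in ('scene','side')]
cv2.imwrite('pics/a.png',cv2.resize(a[0],(800,600)));cv2.imwrite('pics/b.png',cv2.resize(a[1],(800,600)))
print(manip.sense())
E
```

```text
scene 438.2346570988543 257.19517874108607 191.6757726444762 ['image', 'z_map', 'fx', 'fy', 'cx', 'cy', 'cam_to_world'] [[0.42, 0.36, -0.83, -158.68], [-0.91, 0.15, -0.4, -711.7], [-0.02, 0.92, 0.39, 402.1], [0.0, 0.0, 0.0, 1.0]]
side 427.0897026683265 250.84340864718203 193.3919315302946 ['image', 'z_map', 'fx', 'fy', 'cx', 'cy', 'cam_to_world'] [[-0.82, 0.31, -0.48, 154.47], [-0.57, -0.47, 0.67, 208.47], [-0.01, 0.83, 0.56, 520.66], [0.0, 0.0, 0.0, 1.0]]
wrist 301.045997178826 255.26199391220416 188.4172555592533 ['image', 'z_map', 'fx', 'fy', 'cx', 'cy', 'cam_to_world'] [[0.38, -0.89, -0.25, 194.34], [0.92, 0.37, 0.1, 649.7], [-0.0, -0.27, 0.96, 384.34], [0.0, 0.0, 0.0, 1.0]]
{'clock': 0.15, 'joints': array([ 1.14209007e+00,  2.64608511e-01,  1.60505355e+00, -7.26039672e-06,
        1.27373090e+00, -3.68870868e-02]), 'qd': array([-3.79871420e-04,  1.90285337e-04, -4.46263706e-03,  1.10071379e-04,
       -1.79214221e-03, -7.55155199e-05]), 'effort': array([ 9.45002503e-04, -5.02844381e+01, -3.57471406e+01,  7.29283132e-02,
        2.49828037e-02, -1.16425767e-04]), 'position': array([257.54391583, 623.37875303, 262.65849318]), 'eef_rot': array([-2.04288514e-04,  1.94657679e-01,  9.80870826e-01, -8.76672610e-04]), 'contact_force': array([ 0.36822463,  0.61657906, -0.85655775]), 'torque': array([ 2.68323233e-02,  6.01857149e-02, -7.61383360e-05]), 'grasp_force': 0.0, 'grip_width': 0.9989716129372732}
```

View pics/a.png

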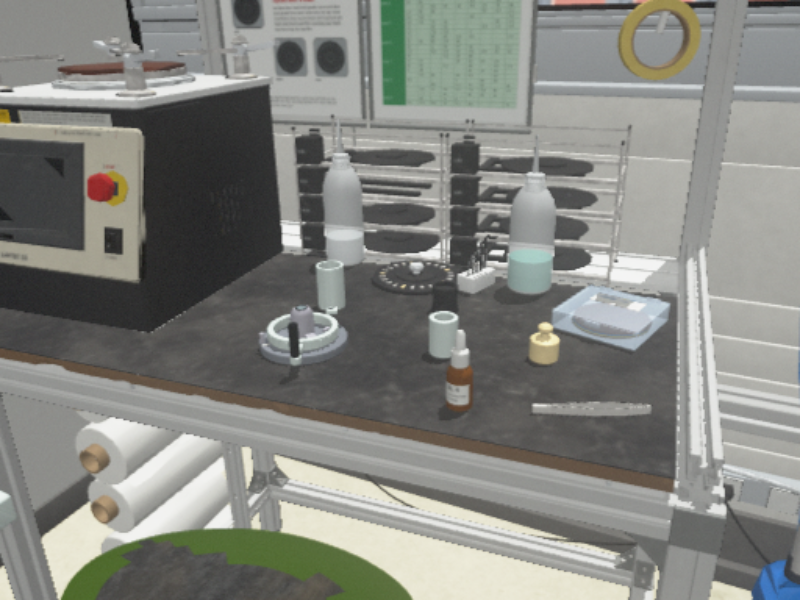

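View pics/b.png

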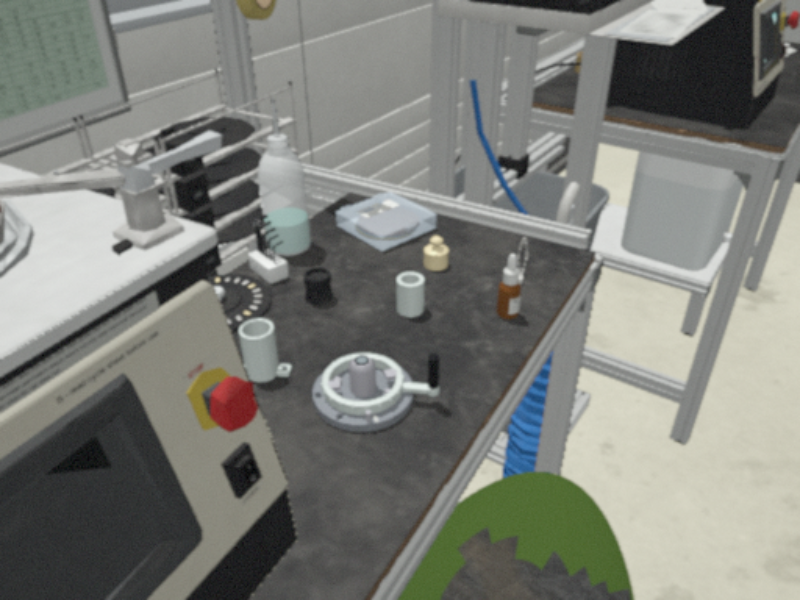

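The scene picture shows the eared tube at (330,285), the base at (303,335) with the handle at (295,340), and the plain tube at (443,335). In the side picture the eared tube is at (258,350) with an ear at (285,370), the port at (362,375) and the handle at (434,372).

```bash
python3 - <<'E'
from h import *
for n,pts in {'scene':dict(tube=(330,285),port=(302,312),handle=(294,335),plain=(443,335),ring=(303,345)),'side':dict(tube=(260,355),ear=(285,371),port=(362,375),porttop=(362,358),handle=(434,370),plain=(410,300),loupe=(318,290),weight=(435,255),drop=(510,295))}.items():
    W=cloud(load(n))
    for k,(u,v) in pts.items(): 
        u=int(u*.64);v=int(v*.64); print(n,k,np.round(np.nanmedian(W[v-1:v+2,u-1:u+2].reshape(-1,3),0),0))
c=load('wrist'); cv2.imwrite('pics/c.png',cv2.cvtColor(c['image'],cv2.COLOR_RGB2BGR))
# point cloud footprints from both
for n in ('scene','side'):
    W=cloud(load(n)); z=W[...,2]; m=(z>15)&(z<110)&(W[...,0]>200)&(W[...,0]<900)&(W[...,1]<520)&(W[...,1]>-400)
    nl,l,s,ce=cv2.connectedComponentsWithStats(m.astype(np.uint8))
    for i in range(1,nl):
        if s[i,4]>60:
            Q=W[l==i]; print(n,s[i,4],ce[i].round()/.64,Q.min(0).round(),Q.max(0).round())
E
```

```text
scene tube [ 629. -222.   41.]
scene port [ 512. -250.   51.]
scene handle [ 443. -284.   55.]
scene plain [ 555. -427.   31.]
scene ring [ 480. -269.   23.]
side tube [ 631. -196.   40.]
side ear [ 619. -218.    7.]
side port [ 510. -230.   43.]
side porttop [ 520. -243.   54.]
side handle [ 443. -273.   53.]
side plain [ 561. -403.   26.]
side loupe [ 684. -359.   24.]
side weight [ 598. -525.   26.]
side drop [ 450. -470.   40.]
scene 2882 [392.1875 229.6875] [ 768. -400.   15.] [900. -20. 110.]
scene 7371 [139.0625 275.    ] [423. -53.  15.] [805. 216. 110.]
scene 425 [329.6875 279.6875] [ 624. -233.   15.] [ 667. -194.   65.]
scene 232 [445.3125 292.1875] [ 672. -393.   15.] [ 713. -358.   41.]
scene 938 [301.5625 331.25  ] [ 440. -292.   15.] [ 566. -200.   68.]
side 268 [204.6875 217.1875] [ 858. -400.   53.] [ 898. -297.  110.]
side 416 [265.625 250.   ] [ 768. -400.   15.] [ 832. -356.   82.]
side 77 [212.5  256.25] [ 859. -351.   15.] [ 871. -315.   44.]
side 269 [315.625  279.6875] [ 675. -388.   15.] [ 713. -350.   41.]
side 695 [257.8125 345.3125] [ 625. -228.   15.] [ 666. -187.   66.]
side 1576 [371.875  382.8125] [ 440. -289.   15.] [ 564. -194.   68.]
side 3669 [239.0625 548.4375] [433. -48.  15.] [450.  92. 110.]
```

View pics/c.png

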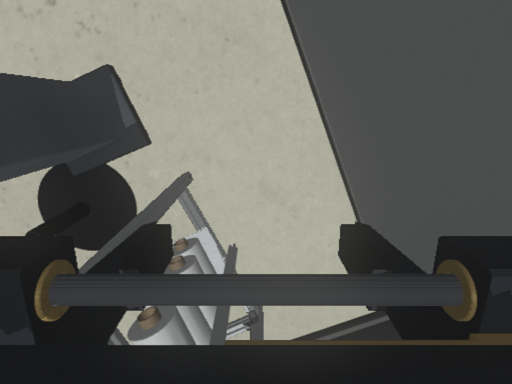

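The wrist view shows only floor and part of the bench (nothing useful yet). The black machine stands between the arm and the work, so I need its height.

```bash
python3 - <<'E'
from h import *
A=np.concatenate([cloud(load(n)).reshape(-1,3) for n in ('scene','side')]); A=A[~np.isnan(A[:,0])]
print('max z map; rows x 200..900, cols y 300..-400')
for x in range(150,900,50):
    r=[]
    for y in range(500,-450,-50):
        q=A[(A[:,0]>=x)&(A[:,0]<x+50)&(A[:,1]>=y-50)&(A[:,1]<y)]
        r.append(int(np.percentile(q[:,2],98)) if len(q)>3 else -999)
    print(x,r)
# refine machine front face
q=A[(A[:,2]>60)&(A[:,2]<280)&(A[:,1]>-50)&(A[:,1]<250)&(A[:,0]>250)]
print(np.percentile(q[:,0],[0.5,2,10,50]),np.percentile(q[:,1],[0.5,2]))
q=A[(A[:,2]>60)&(A[:,2]<280)&(A[:,1]>-150)&(A[:,0]>430)&(A[:,0]<780)]; q=q[(q[:,1]>-90)]
print(np.percentile(q[:,1],[0.5,2,10,50]))
E
```

```text
max z map; rows x 200..900, cols y 300..-400
150 [-999, -999, -999, -999, -999, -999, -999, -999, -999, -999, -999, -999, -999, -3, -999, -999, -999, -282, -999]
200 [-999, -999, -999, -999, -999, -999, -999, -999, -999, -999, -268, -267, -999, -999, -999, -999, -275, -271, -265]
250 [-999, -999, -999, -999, -999, -999, -999, -999, -999, -999, -265, -266, -270, -999, -999, -999, -273, -265, -256]
300 [-999, -999, -999, -999, -376, -329, -999, -999, -999, -999, -266, -267, -270, -276, -279, -278, -272, -262, -251]
350 [-999, -999, -999, -999, -999, -143, 0, 0, 0, 0, 1, 0, 0, 0, 0, 0, 0, 0, 0]
400 [-999, -999, -999, -999, -999, 67, 195, 190, 173, 216, 221, 1, 1, 1, 0, 64, 0, 0, 0]
450 [-999, -999, -999, -999, -999, 317, 310, 308, 311, 311, 311, 365, 1, 12, 28, 28, 0, 0, 0]
500 [-999, -999, -999, -999, -247, 331, 355, 337, 334, 356, 372, 366, 1, 27, 53, 51, 8, 0, 0]
550 [-999, -999, -999, -999, 310, 310, 351, 338, 337, 356, 311, 301, 1, 2, 27, 27, 0, 35, 49]
600 [-999, -999, -999, -999, -999, -999, -290, 338, 338, 337, 311, 0, 0, 64, 63, 1, 1, 0, 0]
650 [-999, -999, -999, -999, -999, -407, 338, 338, 354, 353, 310, 0, 0, 64, 64, 0, 1, 39, 0]
700 [-999, -999, -999, -999, 364, 373, -374, 338, 337, 355, 333, 0, 0, 0, 5, 6, 5, 40, 0]
750 [-999, -999, -999, -999, 365, -999, -422, -429, 310, 365, 365, 364, 134, 0, 6, 23, 8, 64, 123]
800 [-999, -999, -999, -999, -999, -999, -999, -448, -999, -999, 238, 203, 238, 158, 6, 24, 8, 79, 172]
850 [-999, -999, -999, -999, -759, -999, -999, -999, -999, -999, 216, 215, 215, 215, 214, 218, 214, 214, 214]
[429.72066644 433.74625116 440.42174652 462.88055249] [-48.84378091 -47.03832493]
[-49.17624391 -47.17466976 -40.08075076  39.34067519]
```

>>> step_arm:
  moves:
    - [0,0,-0.05,0,0,0,-1]
    - [0,0,-0.1,0,0,0,-1]
    - [0,0,-0.15,0,0,0,-1]
    - [0,0,-0.2,0,0,0,-1]
    - [0,0,-0.24,0,0,0,-1]
    - [-0.035,-0.036,-0.24,0,0,5,-1]
    - [-0.07,-0.073,-0.24,0,0,10,-1]
    - [-0.105,-0.11,-0.24,0,0,15,-1]
    - [-0.14,-0.146,-0.24,0,0,20,-1]
    - [-0.17,-0.178,-0.24,0,0,25,-1]

```text
clock: 1.15
position: [347.2, 392.3, 503.4]
eef_rot: [0.0, 0.404, 0.915, -0.0]
contact_force: [0.2, 0.6, 0.6]
grip_width: 1.002
grasp_force: 0.0
```

```bash
python3 - <<'E'
from h import *
from scipy.spatial.transform import Rotation as R
s=manip.sense(); print(s['clock'],s['position'],s['joints'],s['contact_force'])
M=R.from_quat(np.roll(s['eef_rot'],-1)).as_matrix(); print(M.round(3)); print('to hover',M.T@(np.array([590,-225,500])-s['position']), np.degrees(np.arctan2(M[1,1],M[0,1])))
for n in ('scene','side'):
    W=cloud(load(n)).reshape(-1,3); 
    q=W[(W[:,2]>3.5)&(W[:,2]<12)&(np.hypot(W[:,0]-645,W[:,1]+208)<45)]; d=q[:,:2]-[645,-208]
    k=np.hypot(*d.T)>23; print(n,q[k].round()[:12].tolist())
    q=W[(W[:,0]>430)&(W[:,0]<600)&(W[:,1]<-52)&(W[:,1]>-150)&(W[:,2]>75)]; print(len(q),q.min(0) if len(q) else 0,q.max(0) if len(q) else 0)
E
```

```text
1.15 [347.18591659 392.32561136 503.41250257] [ 7.99042886e-01 -7.81862561e-02  1.54664350e+00 -3.80010249e-04
  1.67341956e+00  5.98335429e-02] [0.18055929 0.63522046 0.64944324]
[[-0.674  0.739  0.   ]
 [ 0.739  0.674 -0.   ]
 [-0.    -0.    -1.   ]]
to hover [-619.79708967 -236.42963894    3.71862735] 42.35134519734379
scene [[653.0, -230.0, 10.0], [651.0, -231.0, 9.0], [639.0, -230.0, 11.0], [638.0, -233.0, 12.0], [646.0, -231.0, 8.0], [648.0, -232.0, 8.0], [629.0, -225.0, 12.0], [636.0, -229.0, 10.0], [645.0, -232.0, 6.0], [641.0, -231.0, 5.0], [644.0, -232.0, 4.0], [626.0, -226.0, 8.0]]
141 [449.3402849  -82.42005391  76.12243514] [534.65833744 -52.00257043 365.34650307]
side [[630.0, -227.0, 6.0], [628.0, -227.0, 6.0], [626.0, -228.0, 6.0], [625.0, -229.0, 6.0], [625.0, -232.0, 4.0], [622.0, -232.0, 6.0], [628.0, -224.0, 6.0], [626.0, -224.0, 7.0], [623.0, -224.0, 8.0], [622.0, -226.0, 7.0], [620.0, -227.0, 7.0], [619.0, -228.0, 7.0]]
280 [495.14260709 -77.66599984 354.99508501] [511.88943209 -52.11911415 366.6936966 ]
```

>>> step_arm:
  moves:
    - [-0.046,-0.018,0,0,0,5,-1]
    - [-0.092,-0.035,0,0,0,10,-1]
    - [-0.138,-0.053,0,0,0,15,-1]
    - [-0.184,-0.07,0,0,0,20,-1]
    - [-0.23,-0.088,0,0,0,25,-1]
    - [-0.276,-0.105,0,0,0,30,-1]
    - [-0.322,-0.123,0,0,0,35,-1]
    - [-0.368,-0.14,0,0,0,40,-1]
    - [-0.414,-0.158,0,0,0,45,-1]
    - [-0.46,-0.175,0,0,0,50,-1]

```text
clock: 2.15
position: [529.2, -64.9, 503.6]
eef_rot: [-0.0, 0.753, 0.658, 0.0]
contact_force: [-0.1, 0.9, 0.3]
grip_width: 1.005
grasp_force: 0.0
```

```bash
cat >> h.py <<'E'
from scipy.spatial.transform import Rotation as R
def rel(t):
    s=manip.sense(); M=R.from_quat(np.roll(s['eef_rot'],-1)).as_matrix()
    print(s['clock'],s['position'].round(1),s['joints'].round(2),'F',s['contact_force'].round(1),'yaw_y',np.degrees(np.arctan2(M[1,1],M[0,1])).round(2),'rel',(M.T@(np.array(t)-s['position'])).round(1)); return s,M
E
python3 -c "
from h import *
rel([590,-225,320])"
```

```text
2.15 [529.2 -64.9 503.6] [-0.17 -0.06  1.53  0.    1.67 -0.03] F [-0.1  0.9  0.3] yaw_y -7.68 rel [-150.6   81.7  183.5]
```

>>> step_arm:
  moves:
    - [-0.044,0.024,0,0,0,4,-1]
    - [-0.088,0.048,0,0,0,8,-1]
    - [-0.13,0.07,0.02,0,0,12,-1]
    - [-0.15,0.082,0.06,0,0,12,-1]
    - [-0.15,0.082,0.11,0,0,12,-1]
    - [-0.15,0.082,0.15,0,0,12,-1]
    - [-0.15,0.082,0.18,0,0,12,-1]
    - [-0.15,0.082,0.18,0,0,12,-1]
    - [-0.15,0.082,0.18,0,0,12,-1]

```text
clock: 3.05
position: [590.7, -222.1, 323.6]
eef_rot: [-0.001, 0.816, 0.578, -0.0]
contact_force: [-0.2, -0.7, 0.5]
grip_width: 1.0
grasp_force: 0.0
```

```bash
python3 - <<'E'
from h import *
rel([645,-208,200]); c=grab('wrist'); W=cloud(c); z=W[...,2]
cv2.imwrite('pics/d.png',cv2.resize(cv2.cvtColor(c['image'],cv2.COLOR_RGB2BGR),(800,600),interpolation=cv2.INTER_CUBIC))
E
```

```text
3.05 [ 590.7 -222.1  323.6] [-0.4   0.15  1.63  0.    1.36 -0.06] F [-0.2 -0.7  0.5] yaw_y -19.45 rel [ 31.3  46.6 123.5]
```

View pics/d.png

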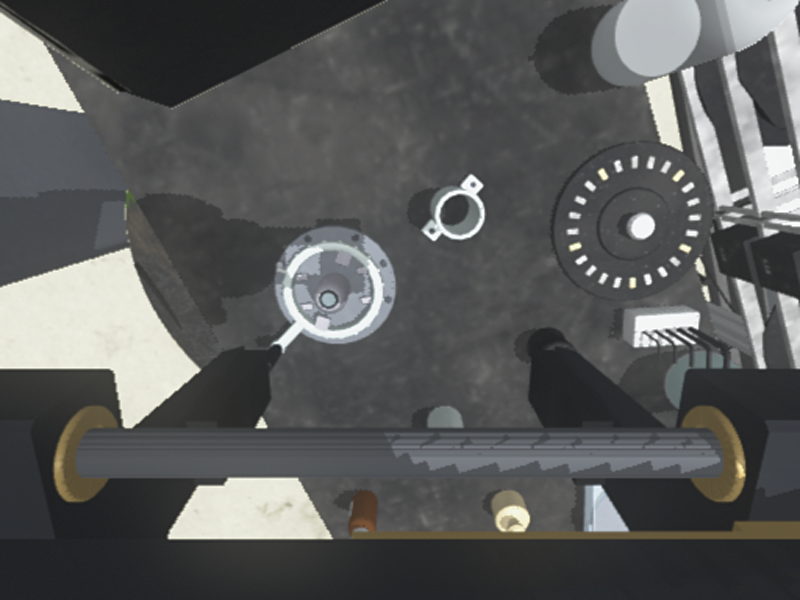

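The eared tube stands at (458,213) with ears at (472,184) and (432,231). The base is at (337,288) with the port top at (328,299), and the handle is hidden behind the left finger at about (262,360).

```bash
python3 - <<'E'
from h import *
c=load('wrist'); W=cloud(c); z=W[...,2]
def circ(m,name):
    q=W[m]; A=np.c_[2*q[:,:2],np.ones(len(q))]; s=np.linalg.lstsq(A,(q[:,:2]**2).sum(1),rcond=None)[0]; print(name,len(q),s[:2].round(1),np.sqrt(s[2]+s[0]**2+s[1]**2).round(1),q[:,2].mean().round(1))
near=lambda x,y,r:np.hypot(W[...,0]-x,W[...,1]-y)<r
circ(near(645,-208,30)&(z>60),'tube top')
m=near(645,-208,45)&(z>3.5)&(z<11)&~near(645,-208,23); q=W[m]; print(len(q)); 
for s in(1,-1):
    k=s*(q[:,0]-645)>0; print(q[k].mean(0).round(1))
d=q[:,:2]-[645,-208]; a=np.arctan2(d[:,1],d[:,0]); print('ear az',np.degrees(np.angle(np.exp(2j*a).mean())/2))
circ(near(512,-244,55)&(z>25)&(z<31)&~near(512,-244,36),'collar')
circ(near(512,-244,62)&(z>9)&(z<15)&~near(512,-244,48),'plate')
circ(near(512,-244,20)&(z>51),'porttop')
x0,y0=160,130
cv2.imwrite('pics/e.png',cv2.resize(cv2.cvtColor(c['image'][y0:y0+100,x0:x0+110],cv2.COLOR_RGB2BGR),None,fx=6,fy=6,interpolation=cv2.INTER_CUBIC))
E
```

```text
tube top 21888 [ 637.3 -214.9] 14.4 376.5
179
[ 670.7 -195.3    7.7]
[ 622.1 -223.7    7.6]
ear az 30.0833396461299
collar 911 [ 517.4 -243. ] 42.7 28.3
plate 1028 [ 516.6 -243.4] 53.3 12.6
porttop 240 [ 519.5 -242.3] 8.5 53.6
```

View pics/e.png

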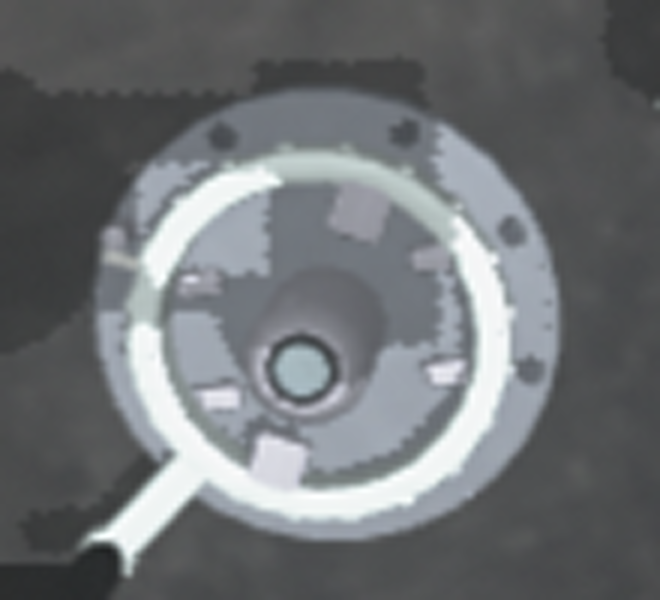

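The crop shows stops at (198,282), (218,398) on the left and (430,258), (445,372) on the right, with claws at (360,212) and (278,460).

```bash
cat >> h.py <<'E'
def ray(c,u,v,z):
    T=c['cam_to_world']; d=T[:3,:3]@np.array([(u-c['cx'])/c['fx'],-(v-c['cy'])/c['fy'],-1]); o=T[:3,3]; return o+d*(z-o[2])/d[2]
def circ(W,m,name):
    q=W[m]; A=np.c_[2*q[:,:2],np.ones(len(q))]; s=np.linalg.lstsq(A,(q[:,:2]**2).sum(1),rcond=None)[0]; print(name,len(q),s[:2].round(1),np.sqrt(s[2]+s[0]**2+s[1]**2).round(1),q[:,2].mean().round(1))
E
python3 - <<'E'
from h import *
c=load('wrist'); W=cloud(c); z=W[...,2]
near=lambda x,y,r:np.hypot(W[...,0]-x,W[...,1]-y)<r
circ(W,near(645,-208,30)&(z>62)&(z<70),'tube top')
S=[ray(c,160+(u+.5)/6-.5,130+(v+.5)/6-.5,18)[:2] for u,v in((198,282),(218,398),(430,258),(445,372))]
S=np.array(S);print(S.round(1),S.mean(0)); d=S[2]+S[3]-S[0]-S[1]; print('nest az',np.degrees(np.arctan2(d[1],d[0])), 'cross', np.degrees(np.arctan2(*(S[0]+S[2]-S[1]-S[3])[::-1])))
print('port',ray(c,160+303.5/6-.5,130+370/6-.5,53))
for n in('scene','side'):
    V=cloud(load(n)); m=(np.hypot(V[...,0]-445,V[...,1]+280)<25)&(V[...,2]>45)&(V[...,2]<66); q=V[m];print(n,'handle',len(q),q.mean(0),q.min(0),q.max(0))
E
```

```text
tube top 266 [ 646.7 -209.5] 18.0 65.5
[[ 494.4 -221.6]
 [ 487.8 -250.4]
 [ 549.7 -234.7]
 [ 543.1 -262.8]] [ 518.74689739 -242.39557072]
nest az -12.996008183634121 cross 76.88131133657056
port [ 518.80120766 -242.9878704    53.        ]
scene handle 69 [ 444.46560504 -282.27782746   55.54691175] [ 440.43052253 -287.03589696   45.68100415] [ 451.05401627 -274.77149617   65.87461441]
side handle 68 [ 444.23038124 -273.49886893   55.80347089] [ 440.32544666 -281.31797556   45.22226059] [ 450.48190351 -269.4112872    65.84881402]
```

>>> step_arm:
  moves:
    - [0.03,0.04,0,0,0,0,-1]
    - [0.0305,0.0485,0.04,0,0,0,-1]
    - [0.0305,0.0485,0.09,0,0,0,-1]
    - [0.0305,0.0485,0.14,0,0,0,-1]
    - [0.0305,0.0485,0.19,0,0,0,-1]
    - [0.0305,0.0485,0.22,0,0,0,-1]
    - [0.0305,0.0485,0.25,0,0,0,-1]
    - [0.0305,0.0485,0.27,0,0,0,-1]
    - [0.0305,0.0485,0.27,0,0,0,-1]

```text
clock: 4.0
position: [646.6, -209.3, 52.8]
eef_rot: [-0.001, 0.816, 0.578, -0.001]
contact_force: [-0.1, 0.1, -0.0]
grip_width: 1.002
grasp_force: 0.0
```

```bash
python3 -c "
from h import *
rel([646.6,-209.5,54])"
```

```text
4.0 [ 646.6 -209.3   52.8] [-0.35  0.46  1.75 -0.    0.93 -0.01] F [-0.1  0.1 -0. ] yaw_y -19.44 rel [-0.2  0.  -1.2]
```

Close, then lift.

>>> step_arm:
  moves:
    - [0,0,0,0,0,0,0]
    - [0,0,0,0,0,0,0.4]
    - [0,0,0,0,0,0,0.4]
    - [0,0,0,0,0,0,0.4]
    - [0,0,0,0,0,0,0.4]
    - [0,0,0,0,0,0,0.4]
    - [0,0,0,0,0,0,0.4]
  squeeze: 20

```text
clock: 4.7
position: [646.8, -209.5, 54.0]
eef_rot: [-0.0, 0.816, 0.578, -0.0]
contact_force: [-0.9, 0.1, 2.4]
grip_width: 0.452
grasp_force: 20.0
```

>>> step_arm:
  moves:
    - [0,0,-0.03,0,0,0,0.4]
    - [0,0,-0.07,0,0,0,0.4]
    - [-0.01,-0.015,-0.1,0,0,5,0.4]
    - [-0.03,-0.045,-0.1,0,0,13,0.4]
    - [-0.05,-0.074,-0.1,0,0,21,0.4]
    - [-0.065,-0.097,-0.1,0,0,29,0.4]
    - [-0.072,-0.108,-0.1,0,0,37,0.4]
    - [-0.074,-0.11,-0.1,0,0,43.2,0.4]
    - [-0.074,-0.11,-0.1,0,0,43.2,0.4]
    - [-0.074,-0.11,-0.1,0,0,43.2,0.4]

```text
clock: 5.7
position: [518.3, -242.6, 153.4]
eef_rot: [-0.0, 0.971, 0.238, -0.0]
contact_force: [0.5, 0.4, -1.7]
grip_width: 0.449
grasp_force: 20.0
```

```bash
python3 - <<'E'
from h import *
rel([518.7,-242.6,90]); 
for n in('wrist','side','scene'): grab(n)
c=load('wrist'); W=cloud(c); z=W[...,2]
print('z at tube', [np.nanpercentile(z[(np.hypot(W[...,0]-519,W[...,1]+243)<21)&(z<180)],p).round(1) for p in(5,50,90,99)])
for n in('wrist','side','scene'):
  V=cloud(load(n)); circ(V,(np.hypot(V[...,0]-519,V[...,1]+243)<24)&(V[...,2]>161)&(V[...,2]<168),n+' top')
  V2=V[(np.hypot(V[...,0]-519,V[...,1]+243)<45)&(np.hypot(V[...,0]-519,V[...,1]+243)>26)&(V[...,2]>95)&(V[...,2]<112)]; print(n,'ear',len(V2), V2.mean(0).round(1) if len(V2) else '')
a=cv2.cvtColor(c['image'],cv2.COLOR_RGB2BGR); b=cv2.cvtColor(load('side')['image'],cv2.COLOR_RGB2BGR)[150:300,130:330]
cv2.imwrite('pics/f.png',np.hstack([a,cv2.resize(b,(280,384))[:, :]]))
E
```

```text
5.7 [ 518.3 -242.6  153.4] [-0.48  0.17  1.94  0.    1.04  0.61] F [ 0.5  0.4 -1.7] yaw_y -62.51 rel [ 0.3  0.2 63.4]
z at tube [np.float64(13.4), np.float64(137.2), np.float64(164.9), np.float64(166.0)]
wrist top 1933 [ 519.  -242.7] 18.3 164.4
wrist ear 386 [ 547.9 -249.1  106.7]
side top 0 [0. 0.] 0.0 nan
side ear 81 [ 500.1 -234.4  104.5]
scene top 95 [ 517.7 -243.9] 18.9 163.0
scene ear 54 [ 506.8 -245.   103.6]h.py:17: RuntimeWarning: Mean of empty slice.
  q=W[m]; A=np.c_[2*q[:,:2],np.ones(len(q))]; s=np.linalg.lstsq(A,(q[:,:2]**2).sum(1),rcond=None)[0]; print(name,len(q),s[:2].round(1),np.sqrt(s[2]+s[0]**2+s[1]**2).round(1),q[:,2].mean().round(1))
  ret = ret.dtype.type(ret / rcount)
```

View pics/f.png

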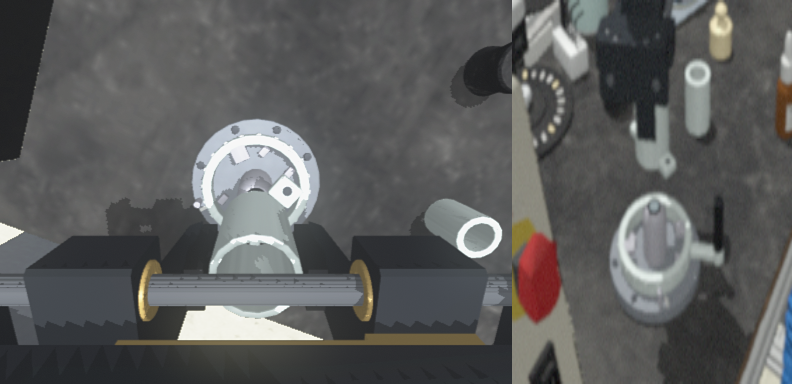

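The wrist picture shows the tube held upright above the port with its ear at (287,190), pointing along the nests (az about -12.5°).

>>> step_arm:
  moves:
    - [0,0,0.02,0,0,0,0.4]
    - [0,0,0.036,0,0,0,0.4]
    - [0,0,0.042,0,0,0,0.4]
    - [0,0,0.046,0,0,0,0.4]
    - [0,0,0.05,0,0,0,0.4]
    - [0,0,0.054,0,0,0,0.4]
    - [0,0,0.058,0,0,0,0.4]
    - [0,0,0.058,0,0,0,0.4]

```text
clock: 6.65
position: [518.2, -242.6, 95.3]
eef_rot: [-0.0, 0.972, 0.236, -0.0]
contact_force: [-0.5, 0.4, -1.9]
grip_width: 0.446
grasp_force: 20.0
```

>>> step_arm:
  moves:
    - [0,0,0.006,0,0,0,0.4]
    - [0,0,0.012,0,0,0,0.4]
    - [0,0,0.018,0,0,0,0.4]
    - [0,0,0.021,0,0,0,0.4]
    - [0,0,0.024,0,0,0,0.4]
    - [0,0,0.026,0,0,0,0.4]
    - [0,0,0.027,0,0,0,0.4]
    - [0,0,0.027,0,0,0,0.4]

```text
clock: 7.45
position: [518.4, -242.7, 68.6]
eef_rot: [-0.0, 0.972, 0.236, -0.0]
contact_force: [0.3, -0.5, -2.3]
grip_width: 0.45
grasp_force: 20.0
```

>>> step_arm:
  moves:
    - [0,0,0.001,0,0,0,0.4]
    - [0,0,0.002,0,0,0,0.4]
    - [0,0,0.003,0,0,0,0.4]
    - [0,0,0.004,0,0,0,0.4]
    - [0,0,0.004,0,0,0,0.4]

```text
clock: 7.95
position: [518.6, -242.8, 65.9]
eef_rot: [0.0, 0.972, 0.236, 0.0]
contact_force: [-3.3, 1.4, 5.4]
grip_width: 0.449
grasp_force: 20.0
```

Seated with light upward force. Release and rise.

>>> step_arm:
  moves:
    - [0,0,-0.001,0,0,0,0.2]
    - [0,0,-0.001,0,0,0,-0.3]
    - [0,0,-0.001,0,0,0,-0.3]
    - [0,0,-0.001,0,0,0,-0.3]
    - [0,0,-0.03,0,0,0,-0.3]
    - [0,0,-0.07,0,0,0,-0.3]
    - [0,0,-0.12,0,0,0,-0.3]
    - [0,0,-0.16,0,0,0,-0.3]
    - [0,0,-0.16,0,0,0,-0.3]

```text
clock: 8.85
position: [522.4, -244.7, 232.6]
eef_rot: [0.004, 0.972, 0.236, 0.005]
contact_force: [0.3, 0.0, 0.3]
grip_width: 0.651
grasp_force: 0.0
```

```bash
python3 - <<'E'
from h import *
rel([445,-278,120])
for n in('wrist','side','scene'): grab(n)
for n in('wrist','side','scene'):
  V=cloud(load(n)); r=np.hypot(V[...,0]-518.7,V[...,1]+242.7); circ(V,(r<24)&(V[...,2]>70)&(V[...,2]<84),n+' top'); 
  m=(np.hypot(V[...,0]-445,V[...,1]+279)<22)&(V[...,2]>35)&(V[...,2]<75); print('handle',m.sum(),V[m].mean(0) if m.any() else '')
  m=m&(V[...,2]>62); print('handle top',m.sum(),V[m].mean(0) if m.any() else '')
a=cv2.cvtColor(load('wrist')['image'],cv2.COLOR_RGB2BGR)
cv2.imwrite('pics/g.png',cv2.resize(a,(800,600),interpolation=cv2.INTER_CUBIC))
E
```

```text
8.85 [ 522.4 -244.7  232.6] [-0.48  0.09  1.86  0.    1.17  0.61] F [0.3 0.  0.3] yaw_y -62.65 rel [-85.   -7.3 111.9]
wrist top 539 [ 519.5 -243. ] 18.0 76.6
handle 223 [ 449.73921659 -277.21446147   57.90860461]
handle top 109 [ 448.29720106 -277.90504179   67.19483577]
side top 197 [ 517.9 -240.6] 18.1 74.6
handle 118 [ 444.58668252 -273.71572558   54.20566651]
handle top 36 [ 445.2939151  -275.08670881   65.95664238]
scene top 134 [ 518.4 -245.9] 18.1 73.8
handle 111 [ 444.40654289 -282.39628817   52.51062665]
handle top 27 [ 445.2569788  -281.84459587   65.4137014 ]
```

View pics/g.png

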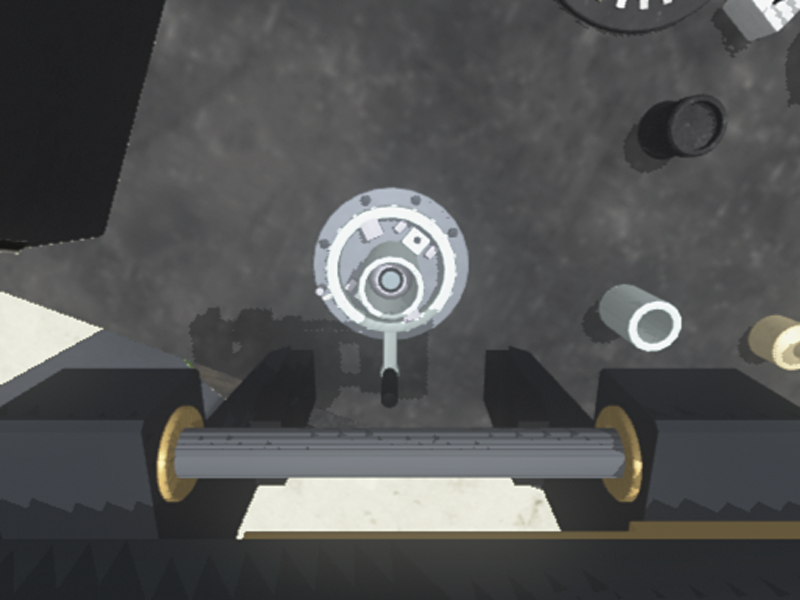

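The tube is home: its top is at z 76.6, the ear at (415,240) lies between its stops, and the handle is at (390,385), with the plate's white mark at (322,292) about 67° clockwise.

>>> step_arm:
  moves:
    - [-0.03,0,0,0,0,0,-0.3]
    - [-0.07,0,0.01,0,0,0,-0.3]
    - [-0.08,-0.001,0.04,0,0,0,-0.3]
    - [-0.08,-0.001,0.08,0,0,0,-0.3]
    - [-0.08,-0.001,0.105,0,0,0,-0.3]
    - [-0.08,-0.001,0.105,0,0,0,-0.3]
    - [-0.08,-0.001,0.105,0,0,0,-0.3]

```text
clock: 9.7
position: [445.7, -277.7, 117.9]
eef_rot: [-0.002, 0.972, 0.236, -0.001]
contact_force: [-0.7, 0.1, -0.2]
grip_width: 0.651
grasp_force: 0.0
```

```bash
python3 -c "
from h import *
rel([447,-278,56])"
```

```text
9.7 [ 445.7 -277.7  117.9] [-0.6   0.12  2.06 -0.    0.96  0.49] F [-0.7  0.1 -0.2] yaw_y -62.65 rel [ 1.1  1.1 61.9]
```

>>> step_arm:
  moves:
    - [0.001,0.001,0.03,0,0,0,-0.3]
    - [0.001,0.001,0.05,0,0,0,-0.2]
    - [0.001,0.001,0.062,0,0,0,0.3]
    - [0.001,0.001,0.062,0,0,0,0.6]
    - [0.001,0.001,0.062,0,0,0,1]
    - [0.001,0.001,0.062,0,0,0,1]
    - [0.001,0.001,0.062,0,0,0,1]
    - [0.001,0.001,0.062,0,0,0,1]
    - [0.001,0.001,0.062,0,0,0,1]
  squeeze: 6

```text
clock: 10.6
position: [448.8, -279.3, 58.7]
eef_rot: [0.0, 0.972, 0.236, 0.0]
contact_force: [-0.6, 1.1, 4.6]
grip_width: 0.133
grasp_force: 6.0
```

```bash
python3 - <<'E'
from h import *
s,M=rel([447,-278,56]); print(s['grip_width']*88,s['grasp_force'])
p=s['position']; c=np.array([518.9,-242.8]); d=p[:2]-c; print(np.hypot(*d),np.degrees(np.arctan2(d[1],d[0])))
d*=80/np.hypot(*d)
for a in range(6,73,6):
    t=np.radians(-a); q=c+np.array([[np.cos(t),-np.sin(t)],[np.sin(t),np.cos(t)]])@d; print(a,(M.T@np.r_[q-p[:2],0]).round(1))
E
```

```text
10.6 [ 448.8 -279.3   58.7] [-0.6   0.21  2.09  0.    0.84  0.49] F [-0.6  1.1  4.6] yaw_y -62.65 rel [-1.  -2.   2.7]
11.696842304575691 6.000867113471031
79.00599755486833 -152.4981901092745
6 [-0.6 -8.4 -0. ]
12 [  0.7 -16.6  -0. ]
18 [  2.9 -24.7  -0. ]
24 [  5.8 -32.6  -0. ]
30 [  9.6 -40.   -0. ]
36 [ 14.2 -47.1  -0. ]
42 [ 19.4 -53.6  -0. ]
48 [ 25.3 -59.5  -0.1]
54 [ 31.8 -64.8  -0.1]
60 [ 38.8 -69.4  -0.1]
66 [ 46.3 -73.2  -0.1]
72 [ 54.1 -76.2  -0. ]
```

>>> step_arm:
  moves:
    - [0,0,-0.003,0,0,0,1]
    - [-0.001,-0.0085,-0.003,0,0,6,1]
    - [0.0005,-0.0165,-0.003,0,0,12,1]
    - [0.003,-0.0245,-0.003,0,0,18,1]
    - [0.006,-0.0325,-0.003,0,0,24,1]
    - [0.0095,-0.04,-0.003,0,0,30,1]
    - [0.014,-0.047,-0.003,0,0,36,1]
    - [0.0195,-0.0535,-0.003,0,0,42,1]
    - [0.0255,-0.0595,-0.003,0,0,48,1]
    - [0.0255,-0.0595,-0.003,0,0,48,1]

```text
clock: 11.6
position: [444.5, -214.2, 60.8]
eef_rot: [0.0, 0.984, -0.179, 0.001]
contact_force: [3.8, -1.0, -3.4]
grip_width: 0.134
grasp_force: 6.0
```

```bash
python3 - <<'E'
from h import *
s,M=rel([447,-278,56]); print(s['grip_width']*88,s['grasp_force'])
p=s['position']; c=np.array([518.9,-242.8]); d=p[:2]-c; print(np.hypot(*d),np.degrees(np.arctan2(d[1],d[0])))
for a in range(6,30,6):
    t=np.radians(-a); q=c+np.array([[np.cos(t),-np.sin(t)],[np.sin(t),np.cos(t)]])@d; print(a,(M.T@np.r_[q-p[:2],0]).round(1))
E
```

```text
11.6 [ 444.5 -214.2   60.8] [-0.5   0.15  2.16  0.    0.83  1.43] F [ 3.8 -1.  -3.4] yaw_y -110.63 rel [24.8 58.8  4.8]
11.769929023774308 6.001101206056774
79.74277976776916 159.002390638738
6 [ 0.5 -8.3  0. ]
12 [  1.8 -16.6   0. ]
18 [  4.1 -24.6   0. ]
24 [  7.1 -32.4   0. ]
```

>>> step_arm:
  moves:
    - [0.0005,-0.0085,0,0,0,6,1]
    - [0.001,-0.0125,0,0,0,9,1]
    - [0.002,-0.0165,0,0,0,12,1]
    - [0.003,-0.0205,0,0,0,15,1]
    - [0.003,-0.0205,0,0,0,15,1]

```text
clock: 12.1
position: [454.0, -196.7, 60.8]
eef_rot: [0.0, 0.952, -0.305, 0.0]
contact_force: [2.4, -0.4, -1.4]
grip_width: 0.132
grasp_force: 6.0
```

```bash
python3 - <<'E'
from h import *
s,M=rel([447,-278,56]); p=s['position']; c=np.array([518.9,-242.8]); d=p[:2]-c; print(np.hypot(*d),np.degrees(np.arctan2(d[1],d[0])),'F tool',M.T@s['contact_force'])
E
```

```text
12.1 [ 454.  -196.7   60.8] [-0.46  0.15  2.16 -0.    0.83  1.73] F [ 2.4 -0.4 -1.4] yaw_y -125.51 rel [41.5 70.3  4.8]
79.57447066487622 144.59123562458606 F tool [ 2.21106425 -1.071909    1.42381629]
```

>>> step_arm:
  moves:
    - [0,-0.003,0,0,0,2,1]
    - [0,-0.006,0,0,0,4,1]
    - [0.0005,-0.008,0,0,0,6,1]
    - [0.0005,-0.008,0,0,0,6,1]

```text
clock: 12.5
position: [457.5, -192.7, 60.7]
eef_rot: [0.002, 0.936, -0.353, -0.0]
contact_force: [-3.5, -11.4, -2.7]
grip_width: 0.186
grasp_force: 6.0
```

```bash
python3 - <<'E'
from h import *
s,M=rel([447,-278,56]); p=s['position']; c=np.array([518.9,-242.8]); d=p[:2]-c; print(np.hypot(*d),np.degrees(np.arctan2(d[1],d[0])),'F tool',M.T@s['contact_force'])
E
```

```text
12.5 [ 457.5 -192.7   60.7] [-0.45  0.15  2.16 -0.01  0.83  1.85] F [ -3.5 -11.4  -2.7] yaw_y -131.37 rel [48.5 71.   5.1]
79.23598830328211 140.76304748389347 F tool [ 4.92851521 10.86423555  2.76795173]
```

End stop reached (11 N tangential). Release and rise.

>>> step_arm:
  moves:
    - [0,0.001,0,0,0,0,0.5]
    - [0,0.001,0,0,0,0,0.1]
    - [0,0.001,0,0,0,0,0.1]
    - [0,0.001,0,0,0,0,0.1]
    - [0,0.001,-0.03,0,0,0,0.1]
    - [0,0.001,-0.07,0,0,0,0.1]
    - [-0.02,0.001,-0.1,0,0,0,0.1]
    - [-0.05,0.001,-0.13,0,0,0,0.1]
    - [-0.06,0.001,-0.15,0,0,0,0.1]
    - [-0.06,0.001,-0.15,0,0,0,0.1]

```text
clock: 13.5
position: [414.4, -150.8, 213.9]
eef_rot: [0.0, 0.935, -0.355, 0.003]
contact_force: [0.9, -1.1, 0.4]
grip_width: 0.453
grasp_force: 0.0
```

```bash
python3 - <<'E'
from h import *
rel([447,-278,56])
for n in('wrist','side','scene'):
  V=cloud(grab(n)); r=np.hypot(V[...,0]-518.7,V[...,1]+242.7); circ(V,(r<24)&(V[...,2]>70)&(V[...,2]<84),n+' top'); 
  m=(np.hypot(V[...,0]-457,V[...,1]+193)<22)&(V[...,2]>62)&(V[...,2]<75); 
  if m.any(): q=V[m].mean(0); print('handle',m.sum(),q,np.degrees(np.arctan2(q[1]+242.8,q[0]-518.9)))
a=cv2.cvtColor(load('wrist')['image'],cv2.COLOR_RGB2BGR)
b=cv2.cvtColor(load('side')['image'],cv2.COLOR_RGB2BGR)[190:300,170:300]
cv2.imwrite('pics/i.png',np.hstack([cv2.resize(a,(460,345)),cv2.resize(b,(340,345),interpolation=cv2.INTER_CUBIC)]))
E
```

```text
13.5 [ 414.4 -150.8  213.9] [-0.41 -0.16  2.14  0.    1.15  1.89] F [ 0.9 -1.1  0.4] yaw_y -131.56 rel [107.8  73.9 158.4]
wrist top 575 [ 517.8 -242.3] 17.8 76.9
handle 145 [ 455.04776572 -193.87965025   67.98984553] 142.54249163256907
side top 151 [ 517.8 -240.6] 18.0 74.4
handle 43 [ 453.78338482 -191.05681404   66.09256153] 141.52852444294865
scene top 134 [ 518.2 -245.7] 18.2 73.8
handle 27 [ 453.77832173 -197.12065457   64.9478616 ] 144.95241097405562
```

View pics/i.png

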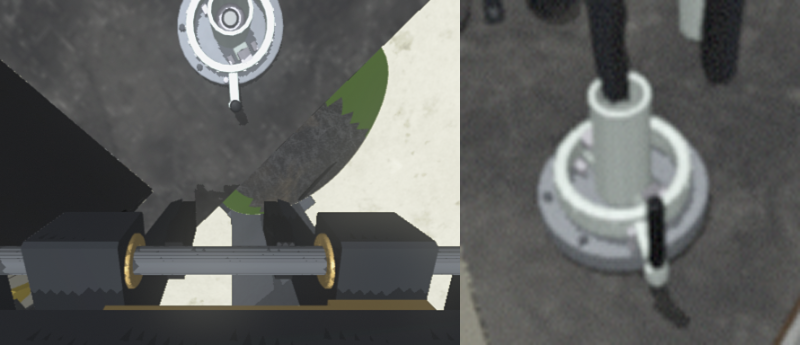

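The pictures show the handle at its end stop (az 142.4°, a turn of about 65°). A claw covers the ear (calculated 168° against the nest's 167°), the tube is still home, and the gripper is clear.

```bash
python3 -c "
from h import *
print(manip.sign_off())"
```

```text
the job is handed in; nothing more can be done
None
```

The eared tube sits fully home on the port, the collar is turned clockwise to its end stop with the claws over the ears, the gripper is clear, and the job is handed in at about 14 s on the robot's clock (no verdict was returned).

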